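# Open the evening compartment of a locking pill organiser and lock it again

### The arm

A 6-joint arm with a two-finger parallel gripper is mounted at the origin on the work surface. World frame = base frame: x ahead of the robot, y to its left, z up, the work surface at z = 0. Lengths are in m, angles in degrees, forces in N, time in s.
With the tool pointing down it reaches from about 0.4 to 0.825 m from the base axis. Payload 7 kg.
Tool frame: the origin (TCP) lies on the centre line of the jaws, within the pads' length; the fingertips stand 11 mm ahead of it and the grasp point (between the pads) lies 8 mm behind it; z points along the fingers, y is the line along which they close (so a half turn about z gives the same grasp; the last joint's range is limited). The gripper opens to 88 mm and grips with 3 to 60 N. Pads are 19 mm wide; open, the fingers measure 130 mm over their backs; the gripper's body (78 mm by 193 mm) begins 47 mm behind the grasp point.
Start: joints at [-46.633, 20.546, 0.682, 0, -70.136, -16.507], TCP at [0.305, -0.602, 0.238] pointing down, gripper open.
Joint ranges: [-176.03, 176.03], [-82.01, 121.73], [-58.28, 71.71], [-173.87, 95.51], [-174.79, -0.11], [-173.66, 173.66]. Speed limits (degrees/s): [136.94, 136.94, 172.46, 180, 180, 180].

### API

Orientations are given as [roll, pitch, yaw] about the fixed x, y, z axes, in that order (R = Rz(yaw) Ry(pitch) Rx(roll)).
In Python, from plant import r, capture, camera_model, job gives the robot as it stands.
- The arm moves only by the tool drive_tool, never from a script. Its argument "increments" is a list that holds one entry, the list of rows, each a list of 5 numbers: the gripper's target within -1 to 1 (fully open at 1, half-way at 0, shut at -1), then the shift along the tool's x, y, z scaled (see below), then the turn about the tool's z scaled (see below). In form: [[[gripper, tx, ty, tz, roll], ...]]. A call has 1 to 5 rows; each row is the pose to reach, as a shift and turn from the pose commanded when the call began, along the tool's axes at that moment, turning the shorter way round; what a row does not reach only later rows make up. The controller multiplies each number of a shift by 120 mm and each number of a turn by 360 degrees. A row lasts 1/8 s, in which the tool goes at most 62.5 mm and 10.7 degrees, less where a joint would pass 70% of its speed; a pose out of reach is approached as far as the arm can. A call with a number of a shift or a turn outside -1 to 1 is refused whole. A call with a gripper value outside its range is refused whole. The fingers move at their own pace and stop on an object; "squeeze" is the grip in N (left out, the last holds). Time passes only in rows, so rows that repeat a pose let the fingers close. It gives the time, the measured TCP pose, the force, the opening and the grip force at its end, in the units of the state.
- r.get_state(): the state, without advancing time (a new reading comes with each control period).
- capture(name): name is "scene" or "side" or "wrist"; returns the picture (400x640x3 uint8, red, green, blue); there is no depth.
- camera_model(name): a dict with "camera_matrix" (3x3 intrinsics, pixels), "rvec" (rotation vector, rad) and "tvec" (3), from world to camera coordinates, as OpenCV has them. Camera axes: x right, y down, z forward; pixel columns grow to the right and rows downward; lengths in m; the calibration is good to about 2 mm. A picture is of the moment at which its call begins: read the wrist's pose just before it. camera_model takes no time and is no camera call; for the wrist camera it gives the pose at the moment of the call.
- job.close_job(): hands the job in; it is judged then, once.
The state is a dict: "time_s": time; "joints": joint angles; "qd": joint speeds; "joint_torque": joint torques, N m; "tcp_pos": TCP position; "eef_rot": TCP orientation; "contact_force": force on the tool from outside, world axes, zero at the start; "moment": the same for the moment, N m; "gripper_width": finger opening in m; "gripper_force": force on a finger pad.
Only numpy, scipy, OpenCV 4.12 (cv2) and the standard library are available. Lean on these libraries where they do the work, as an engineer would, in place of code of your own. Each camera call takes 0.05 s, during which the arm holds its last target. There are 200 camera calls.

### The job

It is time for the evening pills. On the locking pill organiser, press the end of the lock rocker nearer the robot fully down to unlock (the rocker is at the organiser's left-hand end, seen from the robot), press the latch key in front of the third lid from the rocker so that this lid springs open and stands up, then press the rocker's far end fully down to lock the other three lids, which must stay shut throughout. Only press with the fingertips: leave the organiser standing where it is, pick nothing up, and leave the other things on the shelf undisturbed.

Things in the scene. Friction and masses are not known exactly. Their poses are not given: they have to be found in the camera images.
- organiser: white plastic pill organiser, 0.6 to 0.9 kg, loose on a steel shelf whose top is 50 mm above the work surface; 100 mm deep (x), 232 long (y), lid tops 36.5 high. Origin: centre of its underside; x away from the robot (hinge side), y to the lock rocker at its left end seen from the robot, z up. Four clear lids at y = +47, +1, -45, -91 mm (1st to 4th from the rocker; the pips on each lid count the same), a grey latch key before each
- lock_front (a point): press point on the near half of the grey lock rocker: top face, 20 mm in front (organiser -x) of its pivot at organiser x 0, y +93, z 26 mm; moves with it. The rocker is a shallow V, each half 30 x 30 mm. This half is raised at the start, sloping up 0.44 rad to the front; fully down its top is level, 30 mm above the organiser's underside, the rim around it 23 mm
- lock_rear (a point): press point on the far half of the lock rocker, 20 mm behind (+x) the pivot, mirror image of lock_front; level and 30 mm above the organiser's underside when fully down (locked)
- key3_top (a point): top of the 3rd latch key from the rocker (organiser x -34, y -45, z 34 mm); moves with it. Keys: 34 mm wide (y), x -47 to -17 mm, 46 mm apart; at rest sloping up to the front (z 30 to 37 mm), pivot at x -16, z 14; fully down level at z 29 mm, taking 4 to 10 N; spring back. The lid lets go at two thirds of the travel. While locked, a bar stops all keys after about 1 mm
- lock (a joint): lock rocker, rad: +0.22 near end fully down (unlocked), -0.22 far end fully down (locked). Starts locked or nearly so. Stays where it is left, held by friction; needs 2 to 4 N near its end
- lid3 (a joint): lid of the third compartment from the rocker, rad: 0 shut, 1.75 fully open (standing up, leaning a little back). Hinged at the back (organiser x +45, z 34 mm), reaching forward to x -8 mm; springs open by itself within a second once its key is pressed, and stays open
- lid1 (a joint): lid of the first compartment, next to the rocker: same values; stays shut
- lid2 (a joint): lid of the second compartment: same values; stays shut
- lid4 (a joint): lid of the fourth compartment, farthest from the rocker: same values; stays shut
- paperweight: glass ball, 64 mm across, with a small flat foot, 61 mm high, loose; origin centre of its underside
- roller: wooden massage roller lying on the shelf in front of the organiser, loose: a 115 mm handle along its x and an 84 mm axle with four ridged wheels across the +x end, 36 mm high, x from -85 to +54 mm; origin on the shelf under it
- bike_light: silver bike light, a 60 mm tube 36 mm thick on a black foot, 42 mm high, along its x, loose, in front of the organiser; origin centre of its underside
- tumbler: glass tumbler, 66 mm across, 78 mm high, loose; origin centre of its underside
- pill_bottle: amber pill bottle, 42 mm across, 74 mm high, loose; origin centre of its underside
- cream_jar: white jar with a metal lid, 54 mm across, 42 mm high, loose; origin centre of its underside

How it is judged (in metres and radians):
On the way, in this order (a step that is already met when the one before it is completed fails the run):
1. the rocker's near end is pressed down (unlocked) with all lids still shut (value of joint lock above 0.15 rad and value of joint each of lid1, lid2, lid3, lid4 below 0.1 rad), for 0.1 s.
2. the third lid has sprung open while the lock was off (value of joint lid3 above 1.2 rad and value of joint lock above 0.1 rad), for 0.1 s.
3. the rocker's far end is pressed down again (locked) with the third lid open (value of joint lock below -0.15 rad and value of joint lid3 above 1.2 rad), for 0.1 s.
At the end, for the whole second after the job is handed in: lock rocker down at its far end (within 0.07 rad of the stop), third lid open by more than 1.2 rad, the other three shut, organiser at rest, flat on the shelf and within 30 mm of where it stood, every other thing within 30 mm of where it stood (all of step 3 and value of joint each of lid1, lid2, lid4 below 0.1 rad and linear speed of organiser below 0.02 m/s and distance of each of organiser, paperweight, roller, bike_light, tumbler, pill_bottle, cream_jar from where it was at the start of the episode below 0.03 m and angle between organiser's own z axis and vertical below 0.1 rad and height (world z) of organiser below 0.058 m); the robot touches nothing.
It fails at once if another lid opens (by more than 0.3 rad) (value of joint any of lid1, lid2, lid4 above 0.3 rad).
It fails at once if the organiser is lifted (over 8 mm), tipped (over 0.15 rad) or pushed away (over 30 mm) (height (world z) of organiser above 0.058 m or angle between organiser's own z axis and vertical above 0.15 rad or distance of organiser from where it was at the start of the episode above 0.03 m).
It fails at once if another thing on the shelf is lifted or shifted by over 30 mm, or tipped over (distance of any of paperweight, roller, bike_light, tumbler, pill_bottle, cream_jar from where it was at the start of the episode above 0.03 m or angle between any of paperweight, roller, bike_light, tumbler, pill_bottle, cream_jar's own z axis and vertical above 0.4 rad).
It also fails if it takes over 48 s, if anything falls off the work surface, if the arm or the gripper's body presses on something with over 40 N, if the wrist force passes 120 N, or if a joint passes its speed limit or range.

## Working session

There is one attempt and no reset: what is moved stays moved. The work goes in short steps, Python scripts to look and compute and a tool call to move; the robot and the scene stay as the last step left them, time stands still between calls to the robot, and variables do not carry over. Pictures are saved under pics/ and viewed, at most 10 in all, crops included, and the job is handed in when it is done.

Besides the shell and the picture viewer there is one more tool, called after "Request:" in YAML: its name, and indented under it one key for each argument. drive_tool: Moves the arm, as the interface text tells. Its arguments: {"type":"object","properties":{"increments":{"type":"array"},"squeeze":{"type":"number"}},"required":["increments"]}

```bash
mkdir -p pics; ls; python3 - <<'E'
from plant import r,capture,camera_model
import cv2
print(r.get_state())
for n in("scene","side"):
    im=capture(n); cv2.imwrite(f"pics/{n}0.png",im[:,:,::-1])
    print(n,camera_model(n))
E
```

```text
pics
{'time_s': 0.0, 'joints': array([-4.66323234e+01,  2.05908893e+01,  6.34015297e-01, -2.04330067e-02,
       -7.01337460e+01, -1.65066903e+01]), 'qd': array([ 0.03226489,  0.09846401, -0.04861136,  0.14727111,  0.02839138,
       -0.08497082]), 'joint_torque': array([-2.31527352e-03, -5.82722068e+01,  2.93053865e+01,  6.99752927e+00,
        6.80784593e-03, -1.58754528e-04]), 'tcp_pos': array([ 0.30475671, -0.60177227,  0.23662966]), 'eef_rot': array([ 1.79907657e+02, -7.33348375e-03, -1.53145967e+02]), 'contact_force': array([-0.27667946, -0.4340583 ,  0.47082462]), 'moment': array([-0.00043451,  0.05257812, -0.02470808]), 'gripper_force': 0.0, 'gripper_width': 0.08743715644984226}
scene {'camera_matrix': array([[464.53576615,   0.        , 317.03455693],
       [  0.        , 464.53576615, 207.95715599],
       [  0.        ,   0.        ,   1.        ]]), 'rvec': array([ 2.15064747,  1.22554059, -0.4481847 ]), 'tvec': array([-0.35129032, -0.3011085 ,  1.27955049])}
side {'camera_matrix': array([[425.4728909 ,   0.        , 328.55972943],
       [  0.        , 425.4728909 , 201.30927997],
       [  0.        ,   0.        ,   1.        ]]), 'rvec': array([ 0.17005437, -2.88604056,  1.15362567]), 'tvec': array([0.57158095, 0.07138519, 0.93017378])}
```

View pics/scene0.png

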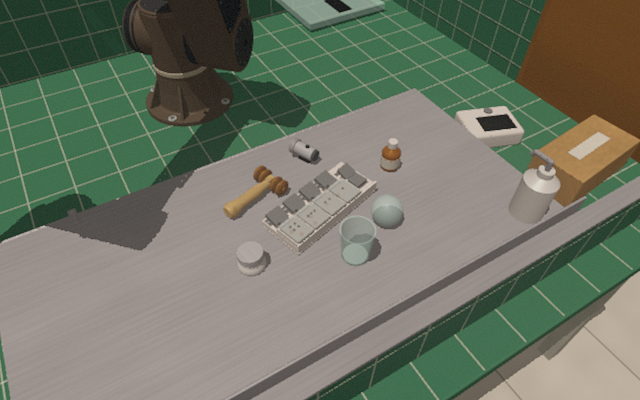

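View pics/side0.png

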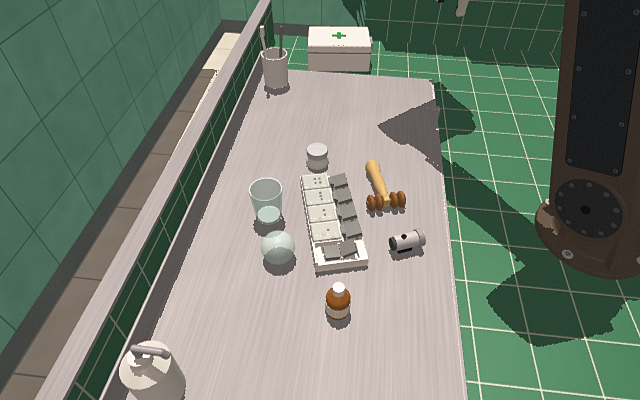

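The scene view shows the organiser from about (265,215) to (377,180) with the rocker at its upper right. In the side view it spans (302,175) to (367,270) with the rocker at the bottom. I'll enlarge both.

```bash
python3 - <<'E'
import cv2
a=cv2.imread("pics/scene0.png")[155:255,255:385]; b=cv2.imread("pics/side0.png")[168:278,290:380]
cv2.imwrite("pics/a.png",cv2.resize(a,None,fx=6,fy=6,interpolation=cv2.INTER_CUBIC))
cv2.imwrite("pics/b.png",cv2.resize(b,None,fx=5.4,fy=5.4,interpolation=cv2.INTER_CUBIC))
E
```

```text
(no output)
```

View pics/a.png

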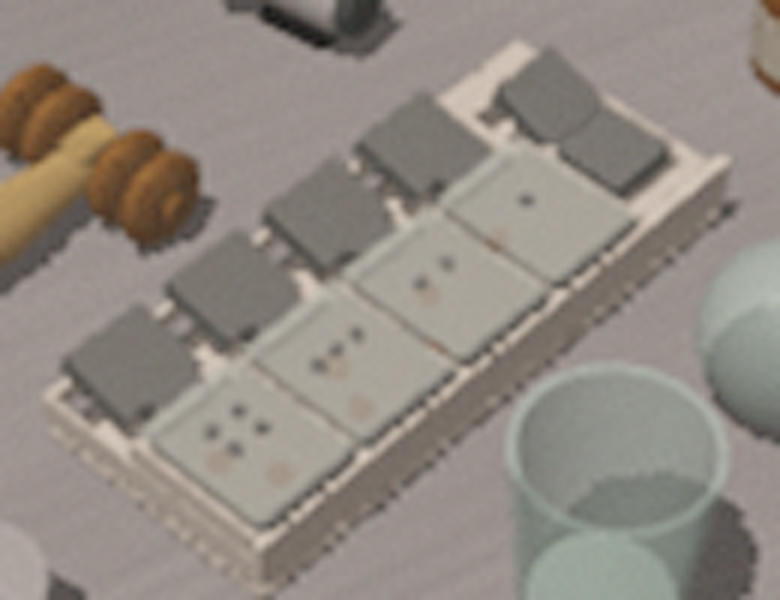

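View pics/b.png

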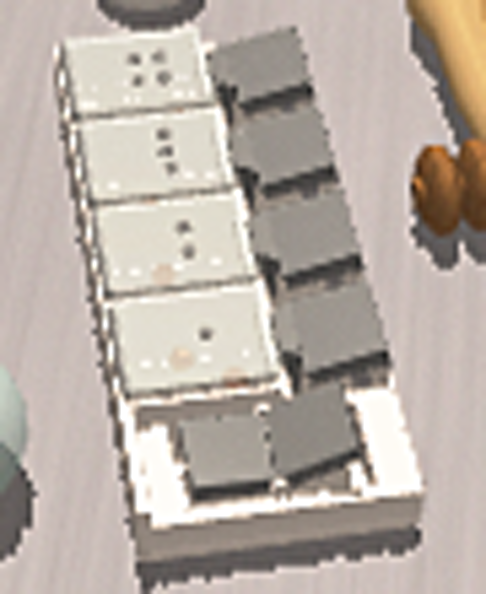

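The crops give the key front-edge corners, the rocker and the rim corners in both views. I'll fit the organiser's planar pose to them.

```bash
cat > h.py <<'E'
import numpy as np,cv2
from plant import r,capture,camera_model
M={n:camera_model(n) for n in("scene","side")}
def proj(n,P): 
    m=M[n]; return cv2.projectPoints(np.array(P,float).reshape(-1,3),m["rvec"],m["tvec"],m["camera_matrix"],None)[0][:,0]
def w(p,o): 
    c,s=np.cos(p[2]),np.sin(p[2]); o=np.atleast_2d(o)
    return np.c_[p[0]+c*o[:,0]-s*o[:,1],p[1]+s*o[:,0]+c*o[:,1],0.05+o[:,2]]
E
cat > fit.py <<'E'
from h import *
from scipy.optimize import least_squares
F=lambda y:(-47,y,37)
A=[(F(64),425,95),(F(30),357,148),(F(18),335,160),(F(-16),265,215),(F(-28),237,232),(F(-62),167,290),(F(-74),138,307),(F(-108),65,362),((-17,64,30),490,150),((-50,116,23),520,42),((50,116,23),728,160)]
B=[(F(-108),298,28),(F(-74),312,85),(F(-62),322,110),(F(-28),335,165),(F(-16),347,190),(F(18),360,245),(F(30),370,285),(F(64),388,350),((-50,116,23),423,490),((50,116,23),137,527)]
def prep(L,s,o): return np.array([l[0] for l in L])/1000.,(np.array([l[1:] for l in L])+.5)/s-.5+np.array(o)
D={"scene":prep(A,6,(255,155)),"side":prep(B,5.4,(290,168))}
def f(p,ns=("scene","side")): return np.concatenate([(proj(n,w(p,D[n][0]))-D[n][1]).ravel() for n in ns])
for ns in (("scene","side"),("scene",),("side",)):
    s=least_squares(f,[.55,-.05,0.],args=(ns,),loss="soft_l1"); print(ns,s.x,np.degrees(s.x[2]),np.round(np.abs(f(s.x,ns)).mean(),2))
    if len(ns)==2: print(np.round(f(s.x).reshape(-1,2),1).tolist()); p=s.x
for nm,o in dict(front=(-.022,.095,.03),key3=(-.036,-.045,.034),rear=(.022,.095,.03)).items(): print(nm,w(p,o))
E
python3 fit.py
```

```text
('scene', 'side') [0.56285411 0.08091857 0.27948529] 16.01332773051426 0.9
[[-0.2, -1.8], [-0.0, -2.3], [-0.3, -1.4], [-0.3, -1.9], [0.2, -1.5], [-0.3, -2.1], [0.1, -1.7], [-0.6, -1.3], [-0.6, -1.6], [-1.2, -1.0], [0.1, 2.0], [-1.2, -0.8], [-0.7, -0.6], [-1.5, -1.3], [-0.6, -0.1], [-1.7, -0.5], [-0.6, 1.6], [-1.1, -1.3], [-0.7, -0.0], [0.0, 0.2], [-0.5, 0.4]]
('scene',) [0.56677774 0.07943258 0.28444995] 16.297781661324752 0.46
('side',) [0.56113448 0.08095863 0.27040418] 15.493018045074049 0.5
front [[0.51550098 0.16616339 0.08      ]]
key3 [[0.54066474 0.02773368 0.084     ]]
rear [[0.55779367 0.17830127 0.08      ]]
```

Request:
drive_tool:
  increments:
    - [[-1,-0.5,0.5,0,0.03],[-1,-1,1,0,0.03],[-1,-1,1,0,0.03],[-1,-1,1,0,0.03]]

```text
time_s: 0.6
tcp_pos: [0.3585, -0.4384, 0.238]
eef_rot: [-180.0, 0.0, -163.8]
contact_force: [0.4, -0.5, 0.3]
gripper_width: 0.0531
gripper_force: 0.0
```

Request:
drive_tool:
  increments:
    - [[-1,-0.34,0.49,0,0],[-1,-0.68,0.97,0,0],[-1,-0.68,0.97,0,0]]

```text
time_s: 0.98
tcp_pos: [0.4046, -0.3046, 0.2376]
eef_rot: [180.0, 0.0, -163.8]
contact_force: [-0.3, -0.6, -0.3]
gripper_width: 0.0229
gripper_force: 0.0
```

Request:
drive_tool:
  increments:
    - [[-1,-0.34,0.49,0,0],[-1,-0.68,0.97,0,0],[-1,-0.68,0.97,0,0]]

```text
time_s: 1.35
tcp_pos: [0.4512, -0.1702, 0.2376]
eef_rot: [-180.0, 0.0, -163.8]
contact_force: [1.0, -0.5, 1.2]
gripper_width: 0.0005
gripper_force: 0.0
```

Request:
drive_tool:
  increments:
    - [[-1,-0.34,0.49,0,0],[-1,-0.68,0.97,0,0],[-1,-0.68,0.97,0,0]]

```text
time_s: 1.72
tcp_pos: [0.4975, -0.0359, 0.2373]
eef_rot: [-180.0, -0.0, -163.8]
contact_force: [-1.1, -0.5, -0.0]
gripper_width: 0.0003
gripper_force: 0.0
```

Request:
drive_tool:
  increments:
    - [[-1,-0.34,0.49,0,0],[-1,-0.68,0.97,0,0],[-1,-0.68,0.97,0,0],[-1,-0.68,0.97,0,0]]

```text
time_s: 2.22
tcp_pos: [0.5429, 0.0967, 0.2368]
eef_rot: [-180.0, -0.1, -163.9]
contact_force: [-0.4, 0.2, 0.2]
gripper_width: 0.0
gripper_force: 0.0
```

```bash
python3 - <<'E'
from h import *
import pickle
m=camera_model("wrist"); im=capture("wrist"); pickle.dump(m,open("w1.pkl","wb"))
cv2.imwrite("pics/w1.png",im[:,:,::-1]); print(r.get_state()["tcp_pos"],m)
E
```

```text
[0.5425568  0.09586836 0.2369829 ] {'camera_matrix': array([[287.4935116 ,   0.        , 317.23197273],
       [  0.        , 287.4935116 , 203.1847553 ],
       [  0.        ,   0.        ,   1.        ]]), 'rvec': array([-1.76209537, -2.34245642, -0.3677642 ]), 'tvec': array([ 0.05786877, -0.558877  ,  0.22384124])}
```

View pics/w1.png

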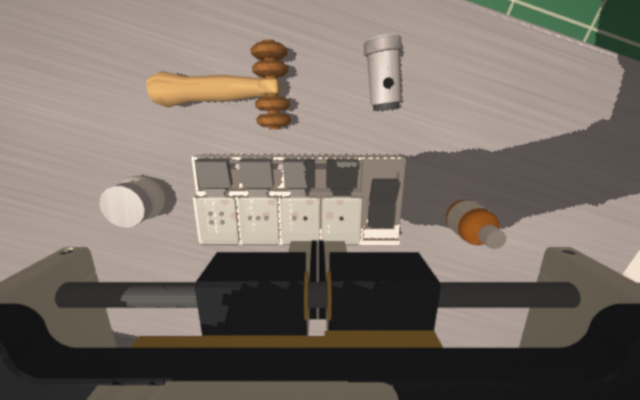

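The wrist view shows the organiser square to the image at (193–405, 155–245), with the rocker at (383,203). I'll enlarge it with the fitted points overlaid.

```bash
python3 - <<'E'
import pickle
from h import *
M["wrist"]=pickle.load(open("w1.pkl","rb"))
im=cv2.imread("pics/w1.png")[145:255,185:412]; im=cv2.resize(im,None,fx=3.5,fy=3.5,interpolation=cv2.INTER_CUBIC)
p=[.5645,.0805,.2795]
for o in [(-47,y+d,37) for y in(47,1,-45,-91) for d in(17,-17)]+[(a,b,23) for a in(-50,50) for b in(-116,116)]+[(0,93,26)]+[(-8,24,36.5),(-8,-22,36.5)]:
    q=(proj("wrist",w(p,np.array(o)/1000))[0]-[185,145]+.5)*3.5-.5; print(o,q.round())
    cv2.circle(im,tuple(int(v) for v in q.round()),2,(0,0,255),-1)
cv2.imwrite("pics/w1c.png",im)
E
```

```text
(-47, 64, 37) [608.  73.]
(-47, 30, 37) [493.  73.]
(-47, 18, 37) [453.  73.]
(-47, -16, 37) [339.  72.]
(-47, -28, 37) [299.  72.]
(-47, -62, 37) [185.  72.]
(-47, -74, 37) [145.  72.]
(-47, -108, 37) [30. 72.]
(-50, -116, 23) [22. 54.]
(-50, 116, 23) [769.  55.]
(50, -116, 23) [ 61. 347.]
(50, 116, 23) [742. 348.]
(0, 93, 26) [686. 211.]
(-8, 24, 36.5) [473. 197.]
(-8, -22, 36.5) [325. 197.]
```

View pics/w1c.png

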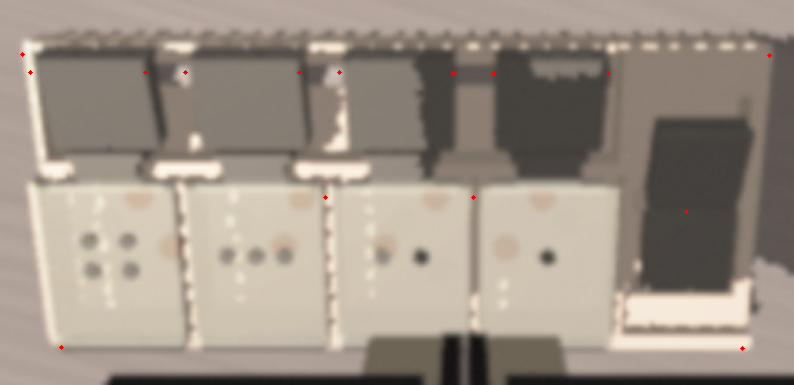

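```bash
python3 - <<'E'
import pickle
from h import *
from scipy.optimize import least_squares
M["wrist"]=pickle.load(open("w1.pkl","rb"))
O=[(-47,-108,37),(-47,-74,37),(-47,-62,37),(-47,-28,37),(-47,64,37),(-8,24,36.5),(-8,-22,36.5),(-8,-68,36.5),(30,108,30),(30,78,30),(-27,108,39),(-27,78,39),(0,93,26)]
U=[(38,57),(150,57),(190,57),(300,57),(608,57),(475,184),(329,184),(183,184),(732,292),(640,292),(752,135),(652,135),(688,210)]
O=np.array(O)/1000; U=(np.array(U)+.5)/3.5-.5+[185,145]
f=lambda p:(proj("wrist",w(p[:3],O)+[0,0,p[3] if len(p)>3 else 0])-U).ravel()
for p0 in([.56,.08,.28],[.56,.08,.28,0]):
    s=least_squares(f,p0,loss="soft_l1"); print(s.x,(f(s.x).reshape(-1,2)).round(1).tolist())
E
```

```text
[0.56070969 0.0803432  0.26909923] [[-1.4, -0.3], [-0.6, 0.1], [-0.5, 0.2], [0.8, 0.6], [1.3, 1.6], [0.3, 0.7], [-0.5, 0.2], [-1.3, -0.3], [-0.4, 0.8], [-0.3, 0.5], [1.1, -1.0], [1.2, -1.3], [0.5, -2.0]]
[ 0.56132295  0.08041852  0.26910423 -0.0026236 ] [[-0.4, -0.2], [0.1, 0.2], [0.1, 0.4], [1.1, 0.7], [0.9, 1.8], [0.2, 0.5], [-0.2, 0.0], [-0.7, -0.4], [-1.1, 0.4], [-0.8, 0.1], [0.2, -1.0], [0.6, -1.3], [-0.2, -2.2]]
```

Request:
drive_tool:
  increments:
    - [[-1,0.035,0.315,0,0],[-1,0.07,0.63,0.1,0],[-1,0.07,0.63,0.5,0],[-1,0.07,0.63,0.93,0],[-1,0.07,0.63,0.93,0]]

```text
time_s: 2.9
tcp_pos: [0.5114, 0.1641, 0.1231]
eef_rot: [-179.9, -0.4, -164.1]
contact_force: [-1.0, 0.0, 0.6]
gripper_width: 0.0005
gripper_force: 0.0
```

Request:
drive_tool:
  increments:
    - [[-1,-0.015,0.01,0.04,0],[-1,-0.015,0.01,0.09,0],[-1,-0.015,0.01,0.14,0],[-1,-0.015,0.01,0.18,0],[-1,-0.015,0.01,0.18,0]]

```text
time_s: 3.52
tcp_pos: [0.5149, 0.1687, 0.1041]
eef_rot: [-180.0, -0.0, -163.9]
contact_force: [0.1, -0.5, -0.0]
gripper_width: 0.0003
gripper_force: 0.0
```

Request:
drive_tool:
  increments:
    - [[-1,0.015,-0.02,0.02,0],[-1,0.015,-0.02,0.05,0],[-1,0.015,-0.02,0.08,0],[-1,0.015,-0.02,0.11,0],[-1,0.015,-0.02,0.11,0]]

```text
time_s: 4.15
tcp_pos: [0.5137, 0.1658, 0.0912]
eef_rot: [-180.0, -0.0, -163.9]
contact_force: [-4.1, -1.6, 6.2]
gripper_width: 0.0005
gripper_force: 3.0
```

Request:
drive_tool:
  increments:
    - [[-1,0,0,0.008,0],[-1,0,0,0.014,0],[-1,0,0,0.014,0],[-1,0,0,0.014,0]]

```text
time_s: 4.65
tcp_pos: [0.5138, 0.1658, 0.0909]
eef_rot: [-180.0, 0.0, -163.9]
contact_force: [-9.5, -1.3, 19.2]
gripper_width: 0.0008
gripper_force: 9.6
```

Request:
drive_tool:
  increments:
    - [[-1,0,0,-0.25,0],[-1,0,0,-0.35,0],[-1,0.06,-0.45,-0.35,0],[-1,0.13,-0.95,-0.35,0],[-1,0.13,-0.95,-0.35,0]]

```text
time_s: 5.28
tcp_pos: [0.5303, 0.0489, 0.1309]
eef_rot: [-180.0, -0.0, -164.2]
contact_force: [0.3, -0.2, 0.0]
gripper_width: 0.0003
gripper_force: 0.0
```

Request:
drive_tool:
  increments:
    - [[-1,0,-0.2,0,0],[-1,0,-0.2,0,0],[-1,0,-0.2,0,0]]

```text
time_s: 5.65
tcp_pos: [0.5371, 0.0297, 0.1312]
eef_rot: [180.0, -0.0, -163.9]
contact_force: [-0.0, -0.5, -1.0]
gripper_width: 0.0002
gripper_force: 0.0
```

```bash
python3 - <<'E'
from h import *
im=capture("wrist"); print(r.get_state()["tcp_pos"]); a=capture("scene")
a=cv2.resize(a[155:255,255:385],None,fx=3.5,fy=3.5)
a=cv2.copyMakeBorder(a,0,0,0,640-a.shape[1],cv2.BORDER_CONSTANT)
cv2.imwrite("pics/w2.png",np.vstack([im[:240],a])[:,:,::-1])
E
```

```text
[0.53710619 0.0298306  0.131271  ]
```

View pics/w2.png

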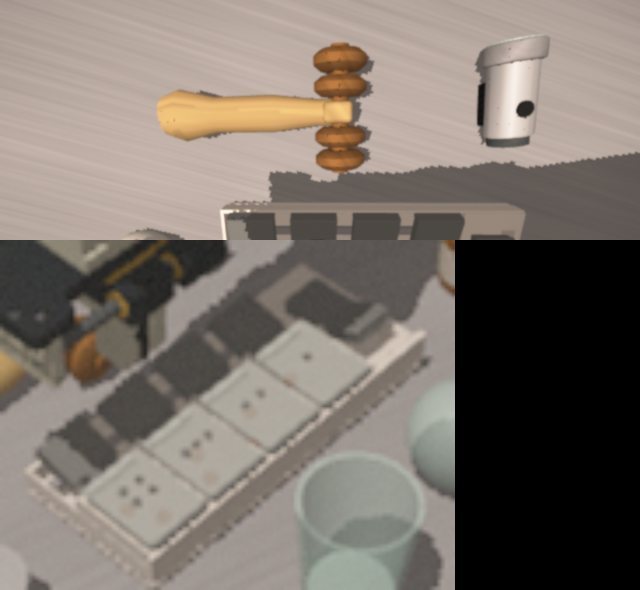

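The rocker has flipped, so its far end is now up and the lock is off. The organiser hasn't moved and the lids are shut. Next is key 3.

Request:
drive_tool:
  increments:
    - [[-1,0,-0.02,0.08,0],[-1,0,-0.02,0.16,0],[-1,0,-0.02,0.22,0],[-1,0,-0.02,0.26,0],[-1,0,-0.02,0.26,0]]

```text
time_s: 6.38
tcp_pos: [0.5376, 0.0267, 0.0998]
eef_rot: [-180.0, -0.1, -163.9]
contact_force: [-0.2, 0.5, -0.8]
gripper_width: 0.0004
gripper_force: 0.0
```

Request:
drive_tool:
  increments:
    - [[-1,0,0,0.02,0],[-1,0,0,0.04,0],[-1,0,0,0.06,0],[-1,0,0,0.075,0],[-1,0,0,0.075,0]]

```text
time_s: 7.0
tcp_pos: [0.5373, 0.0265, 0.0911]
eef_rot: [-180.0, -0.1, -163.9]
contact_force: [-4.8, -1.4, 5.1]
gripper_width: 0.0003
gripper_force: 2.7
```

Request:
drive_tool:
  increments:
    - [[-1,0,0,0.01,0],[-1,0,0,0.01,0],[-1,0,0,0.01,0]]

```text
time_s: 7.38
tcp_pos: [0.5372, 0.0264, 0.0903]
eef_rot: [-180.0, -0.1, -163.9]
contact_force: [-6.3, -2.3, 9.9]
gripper_width: 0.0007
gripper_force: 4.4
```

Request:
drive_tool:
  increments:
    - [[-1,0,0,-0.25,0],[-1,0,0,-0.6,0],[-1,0,0,-0.9,0],[-1,0,0,-0.9,0],[-1,0,0,-0.9,0]]

```text
time_s: 8.0
tcp_pos: [0.5379, 0.027, 0.1977]
eef_rot: [180.0, 0.0, -163.9]
contact_force: [0.8, 0.0, -0.2]
gripper_width: 0.0004
gripper_force: 0.0
```

```bash
python3 - <<'E'
from h import *
print(r.get_state()["tcp_pos"]); a=capture("scene")[145:255,235:395];b=capture("side")[155:285,240:400]
f=lambda x:cv2.resize(x,None,fx=2.4,fy=2.4)
a,b=f(a),f(b);a=cv2.copyMakeBorder(a,0,b.shape[0]-a.shape[0],0,0,cv2.BORDER_CONSTANT)
cv2.imwrite("pics/c3.png",np.hstack([a,b])[:,:,::-1])
E
```

```text
[0.53786746 0.02699051 0.19766544]
```

View pics/c3.png

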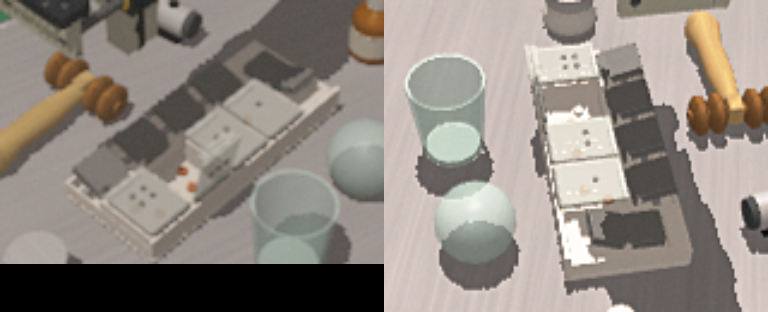

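Lid 3 is standing open (the upright panel at about (215,150) in the left image), and lids 1, 2 and 4 are shut. Next is the rocker's far end.

Request:
drive_tool:
  increments:
    - [[-1,-0.2,0.4,0,0],[-1,-0.4,0.8,0,0],[-1,-0.4,0.95,0,0],[-1,-0.4,0.95,0,0]]

```text
time_s: 8.6
tcp_pos: [0.5517, 0.1504, 0.1969]
eef_rot: [-180.0, -0.1, -163.8]
contact_force: [0.1, -0.7, 0.3]
gripper_width: -0.0
gripper_force: 0.0
```

Request:
drive_tool:
  increments:
    - [[-1,-0.11,0.22,0,0],[-1,-0.11,0.22,0.2,0],[-1,-0.11,0.22,0.5,0],[-1,-0.11,0.22,0.62,0],[-1,-0.11,0.22,0.62,0]]

```text
time_s: 9.22
tcp_pos: [0.5576, 0.1781, 0.123]
eef_rot: [-179.9, -0.1, -164.0]
contact_force: [0.3, -0.1, 0.9]
gripper_width: 0.0005
gripper_force: 0.0
```

Position is right; going down to about 0.091.

Request:
drive_tool:
  increments:
    - [[-1,0,0,0.05,0],[-1,0,0,0.1,0],[-1,0,0,0.15,0],[-1,0,0,0.18,0],[-1,0,0,0.21,0]]

```text
time_s: 9.85
tcp_pos: [0.5592, 0.1792, 0.0992]
eef_rot: [180.0, 0.2, -163.9]
contact_force: [2.4, 1.1, 4.2]
gripper_width: 0.0007
gripper_force: 1.7
```

Request:
drive_tool:
  increments:
    - [[-1,0,0,0.02,0],[-1,0,0,0.04,0],[-1,0,0,0.055,0],[-1,0,0,0.055,0]]

```text
time_s: 10.35
tcp_pos: [0.5573, 0.1784, 0.0914]
eef_rot: [-180.0, -0.1, -164.0]
contact_force: [1.1, 0.6, 1.4]
gripper_width: 0.0006
gripper_force: 0.6
```

Request:
drive_tool:
  increments:
    - [[-1,0,0,0.01,0],[-1,0,0,0.02,0],[-1,0,0,0.02,0],[-1,0,0,0.02,0]]

```text
time_s: 10.85
tcp_pos: [0.5574, 0.1784, 0.091]
eef_rot: [-180.0, -0.0, -163.9]
contact_force: [-5.8, -0.6, 15.7]
gripper_width: 0.0006
gripper_force: 7.9
```

The far end is on its stop at 15.7 N. Lifting off and checking.

Request:
drive_tool:
  increments:
    - [[-1,0,0,-0.3,0],[-1,0,0,-0.7,0],[-1,0,0,-0.9,0],[-1,0,0,-0.9,0],[-1,0,0,-0.9,0]]

```text
time_s: 11.48
tcp_pos: [0.5568, 0.1782, 0.1963]
eef_rot: [-180.0, -0.1, -164.0]
contact_force: [-1.1, -0.0, -0.2]
gripper_width: 0.0004
gripper_force: 0.0
```

Request:
drive_tool:
  increments:
    - [[-1,0.5,0,-0.1,0],[-1,1,0,-0.1,0],[-1,1,0,-0.1,0],[-1,1,0,-0.1,0],[-1,1,0,-0.1,0]]

```text
time_s: 12.1
tcp_pos: [0.443, 0.1457, 0.2089]
eef_rot: [-180.0, -0.1, -164.0]
contact_force: [0.5, 0.7, -0.7]
gripper_width: 0.0001
gripper_force: 0.0
```

```bash
python3 - <<'E'
from h import *
print(r.get_state()["tcp_pos"]); a=capture("scene")[145:255,235:395];b=capture("side")[155:285,240:400]
f=lambda x:cv2.resize(x,None,fx=2.4,fy=2.4)
a,b=f(a),f(b);a=cv2.copyMakeBorder(a,0,b.shape[0]-a.shape[0],0,0,cv2.BORDER_CONSTANT)
cv2.imwrite("pics/c4.png",np.hstack([a,b])[:,:,::-1])
E
```

```text
[0.44303714 0.14567043 0.20889427]
```

View pics/c4.png

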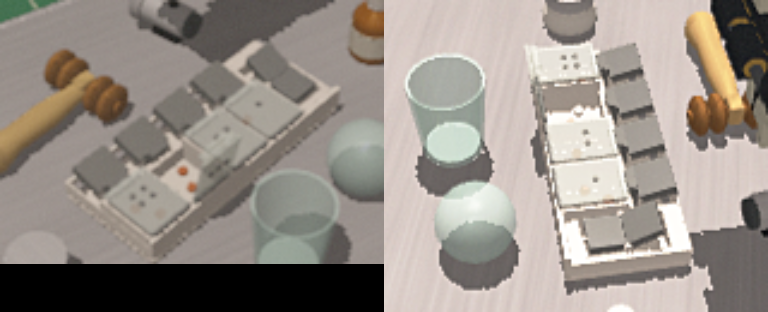

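The rocker's far end is down, lid 3 stands open, the other lids are shut and nothing else has moved. Handing in.

```bash
python3 -c "
from plant import job
print(job.close_job())"
```

```text
the job is handed in; nothing more can be done
None
```

The organiser was unlocked, lid 3 opened and the rocker locked again; the last pictures show the other lids shut and nothing disturbed. The job is handed in, but no verdict came back.

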